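Restock the foil-cup rack without crushing the cups

TASK

Restock the cup rack: take out the kitchen timer that was left in it and stand it on bare worktop clear of the rack, and set the two foil-cup stacks from the worktop into the rack, so that each of its three bays holds one stack standing upright on the bay's floor. The foil crushes easily: grip the stacks only lightly, and do not press or knock them. Leave the two sauce bottles standing where they are.

Things in the scene. Friction and masses are not known exactly. Their poses are not given: they have to be found in the camera images.
- cup_rack: low fixed dark metal rack, 90 mm deep (x), 234 mm long (y), yaw up to 0.35 rad; origin: centre of its underside. Floor 3 mm thick; four front-to-back dividers, 34 mm high, make three bays at y = -77, 0 and +77 mm, each 72 mm wide, open to front and back but for lips 6 mm high at x = -45 and +45 mm. Bare worktop round it: x 0.42 to 0.62 m (left of y = 0.1: to 0.52)
- bay_right (a point): centre of the floor of the bay at -y in the rack's frame (3 mm above the rack's underside)
- bay_middle (a point): centre of the floor of the middle bay
- bay_left (a point): centre of the floor of the bay at +y in the rack's frame
- timer: white kitchen timer, 85 g, 62 mm square with rounded corners, body 26 mm high; red dial on top, 22 mm across, fixed, up to 42 mm. Origin: centre of its underside; z up; sides along its x and y. Stands wrongly in the middle or right bay of the rack, nearly square to it; grip it by the body or the dial
- cups_a: upright stack of nested silvery foil cups, 49 mm high, round: 42 mm across the foot, 60 mm from 26 mm up to the rim, solid (grip it across, not by its rim); 40 to 85 g. Origin: centre of its foot. Crushed when the contact forces on it add up to over 80 N (both fingers count: a 20 N grip makes 45 N). Already in the rack: in the middle or right bay, the timer in the other; the left is empty
- cups_b: upright stack of nested silvery foil cups, 49 mm high, round: 42 mm across the foot, 60 mm from 26 mm up to the rim, solid (grip it across, not by its rim); 40 to 85 g. Origin: centre of its foot. Crushed when the contact forces on it add up to over 80 N (both fingers count: a 20 N grip makes 45 N). On the worktop left of the rack, the red bottle 86 to 94 mm from it, centre to centre
- cups_c: upright stack of nested silvery foil cups, 49 mm high, round: 42 mm across the foot, 60 mm from 26 mm up to the rim, solid (grip it across, not by its rim); 40 to 85 g. Origin: centre of its foot. Crushed when the contact forces on it add up to over 80 N (both fingers count: a 20 N grip makes 45 N). On the worktop right of the rack, the yellow bottle 86 to 94 mm from it, centre to centre
- sauce_red: red squeeze bottle standing upright and loose, 54 mm across, 200 mm high, 0.21 kg; origin: centre of its underside. A bystander: leave it standing where it is
- sauce_yellow: yellow squeeze bottle with a white nozzle, standing upright and loose, 54 mm across, 200 mm high, 0.21 kg; origin: centre of its underside. A bystander: leave it standing where it is

How it is judged:
By the outcome, as a careful person would: the job done as asked, in the order asked, and still so for the second after the job is handed in, with the robot touching nothing.
It also fails if it takes over 67 s, if anything falls off the work surface, if the arm or the gripper's body presses on something with over 40 N, if the wrist force passes 120 N, or if a joint passes its speed limit or range.

ROBOT

A 6-joint arm with a two-finger parallel gripper is mounted at the origin on a cart in front of the work surface, level with it; the furniture and walls round the work are solid. World frame = base frame: x ahead of the robot, y to its left, z up, the work surface at z = 0. Lengths are in mm, angles in degrees, forces in N, time in s.
With the tool pointing down it reaches from about 275 to 825 mm from the base axis. Payload 5.2 kg.
Tool frame: the origin (TCP) lies at the centre of the arm's flange, where the gripper is bolted on; the fingertips stand 186 mm ahead of it and the grasp point (between the pads) lies 167 mm ahead of it; z points along the fingers, y is the line along which they close (so a half turn about z gives the same grasp; the last joint's range is limited). The gripper opens to 93 mm and grips with 3 to 60 N. Pads are 15 mm wide; open, the fingers measure 128 mm over their backs; the gripper's body (75 mm by 188 mm) begins 65 mm behind the grasp point.
Start: joints at [62.005, 14.817, 87.949, -0, 77.235, -11.62], TCP at [155.037, 527.702, 404.753] pointing down, gripper open.
Joint ranges: [-179.93, 179.93], [-52.35, 119.4], [10.71, 147.94], [-69.91, 249.91], [12.55, 155.21], [-178.61, 178.61]. Speed limits (degrees/s): [147.25, 147.25, 180, 180, 180, 180].

INTERFACE

Orientations are given as [roll, pitch, yaw] about the fixed x, y, z axes, in that order (R = Rz(yaw) Ry(pitch) Rx(roll)).
In Python, from cell import robot, cam gives the robot as it stands (robot), with the cameras (cam).
- The arm moves only by the tool advance, called after "Call:" as name(argument=value, ...) on one line, values as JSON. Schema: {"type":"object","properties":{"ticks":{"type":"object","properties":{"deltas":{"type":"array","items":{"type":"array","items":{"type":"number"},"minItems":5,"maxItems":5},"minItems":1,"maxItems":20}},"additionalProperties":false,"required":["deltas"]},"grip_force":{"type":"number"},"only":{"type":"string"},"quiet":{"type":"boolean"},"lines":{"type":"string"}},"required":["ticks"],"additionalProperties":false}. ticks is an object whose key "deltas" holds a list of rows, 1 to 20 of them, each of 5 numbers: dx, dy, dz in a scale on which 1.0 is 0.8 m, then a turn about the tool's z in a scale on which 1.0 is 360 degrees, then the finger opening in mm; each row is the pose to reach, as a shift and turn from the pose commanded when the call began, along the tool's axes at that moment; what a row does not reach only later rows make up. A row lasts 1/12 s, in which the tool goes at most 41.7 mm and 7.16 degrees, less where a joint would pass 70% of its speed; a pose out of reach is approached as far as the arm can. The fingers move at their own pace and stop on an object; grip_force is the grip in N (left out, the last holds). Time passes only in rows, so rows that do not move let the fingers close. The tool returns the time, the measured TCP pose, the force, the opening and the grip force at its end. only (a regular expression) keeps the lines of the reply that match it, lines (a string "A,B") keeps lines A to B, and quiet returns only ok. Shift and turn numbers lie between -1 and 1, and a call with a number outside is refused. Input that does not fit is refused with a message, and nothing moves.
- robot.read_state(): the state, without advancing time (a new reading comes with each control period).
- cam.grab_frame(name): name is "side" or "top"; returns a dict with "img" (420x560x3 uint8, red, green, blue), "fovy" (degrees; the focal length in pixels is half the picture's height over the tangent of half this angle, whatever the lens; pixels are square), "cx", "cy" (the principal point, pixels), "dist_coeffs" ([k1, k2, p1, p2, k3] as OpenCV has them; the pictures are not rectified), "xyz" and "orientation" of the camera in the world. Camera axes: x right, y down, z forward; pixel columns grow to the right and rows downward; lengths in mm; the calibration is good to about 2 mm. A picture is of the moment at which its call begins. There is no depth.
- robot.finish_job(): hands the job in; it is judged then, once.
The state is a dict: "t": time; "joint_positions": joint angles; "joint_vel": joint speeds; "tau": joint torques, N m; "tcp_pos": TCP position; "ee_rot": TCP orientation; "contact_force": force on the tool from outside, world axes, zero at the start; "torque": the same for the moment, N m; "width": finger opening in mm; "finger_force": force on a finger pad.
Only numpy, scipy, OpenCV 4.12 (cv2) and the standard library are available. Lean on these libraries where they do the work, as an engineer would, in place of code of your own. Each camera call takes 0.05 s, during which the arm holds its last target. There are 200 camera calls.

## Working session

There is one attempt and no reset: what is moved stays moved. The work goes in short steps, Python scripts to look and compute and a tool call to move; the robot and the scene stay as the last step left them, time stands still between calls to the robot, and variables do not carry over. Pictures are saved under pics/ and viewed, at most 14 in all, crops included, and the job is handed in when it is done.

```bash
ls; mkdir -p pics
```

Run:
```python
from cell import robot, cam
import cv2
for n in("top","side"):
    f=cam.grab_frame(n); cv2.imwrite(f"pics/{n}0.png",f["img"][:,:,::-1]); print({k:v for k,v in f.items() if k!="img"})
print(robot.read_state())
```

```text
cell.py
pics
{'fovy': 42.98461765869926, 'cx': 284.3491123973131, 'cy': 203.75791302196518, 'dist_coeffs': array([0.05013719, 0.        , 0.        , 0.        , 0.        ]), 'xyz': array([ 305.86872092,  -37.02578251, 1472.81602174]), 'orientation': array([-172.13364385,   -0.18787862,  -88.43669168])}
{'fovy': 52.66798906436709, 'cx': 280.80432314670594, 'cy': 208.0203260453037, 'dist_coeffs': array([-0.09824145,  0.        ,  0.        ,  0.        ,  0.        ]), 'xyz': array([ -28.9025647 , -901.40372502,  617.42862535]), 'orientation': array([-119.01923837,    0.74501519,  -31.14522176])}
{'t': 0.1, 'joint_positions': array([ 6.20044339e+01,  1.48558810e+01,  8.80037729e+01,  3.46805041e-04,
        7.72342272e+01, -1.16196358e+01]), 'joint_vel': array([ 0.01079817, -0.14441167, -0.12675443, -0.00149858, -0.05345322,
       -0.0596789 ]), 'tau': array([ 2.96960025e-03, -4.38209474e+01, -2.84641832e+01,  7.17721484e-02,
        3.63343733e-02, -5.80021901e-05]), 'tcp_pos': array([154.95554008, 527.53006369, 404.00034051]), 'ee_rot': array([-1.79908111e+02, -1.92400979e-02,  1.63623977e+02]), 'contact_force': array([-0.19995042,  0.46451091,  0.58334735]), 'torque': array([-0.02022264,  0.02008188, -0.02688897]), 'finger_force': 0.0, 'width': 92.7869995664651}
```

View pics/top0.png

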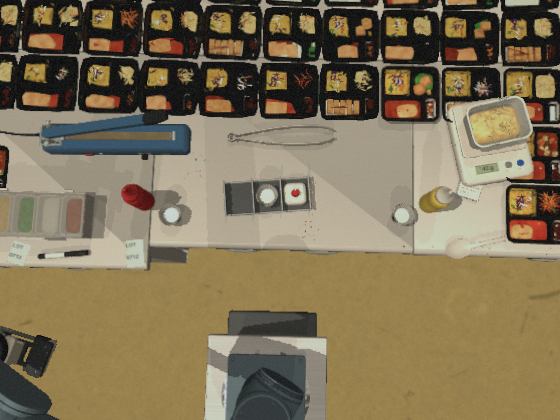

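View pics/side0.png

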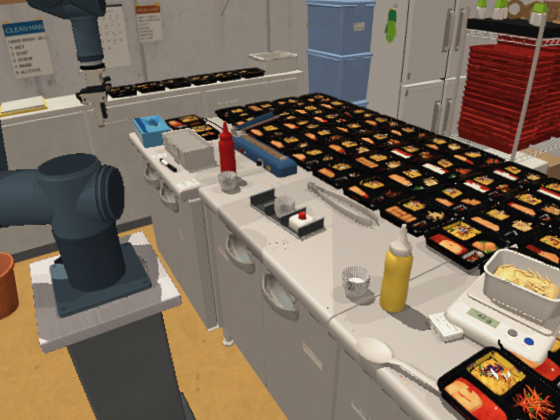

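Top view: the rack is at px (225–313, 178–215). The timer with its red dial is in the right bay at (295,193), cups_a in the middle at (267,195), and the left bay is empty at (239,198). cups_b is at (171,215) and cups_c at (403,215). The bottles are outboard of the cups: red (137,197), yellow (437,200). The side view shows the same items: timer (303,217), cups_b (229,181), cups_c (356,281).

Create h.py:
```python
import cv2, numpy as np
from scipy.spatial.transform import Rotation as R
from cell import robot, cam
def ray(f,uv):
    fl=210/np.tan(np.radians(f["fovy"]/2)); K=np.array([[fl,0,f["cx"]],[0,fl,f["cy"]],[0,0,1]])
    p=cv2.undistortPoints(np.float64([[uv]]),K,np.float64(f["dist_coeffs"]))[0,0]
    return np.array(f["xyz"]),R.from_euler('xyz',f["orientation"],degrees=True).apply([p[0],p[1],1])
def plane(f,uv,z):
    o,d=ray(f,uv); return o+d*(z-o[2])/d[2]
def tri(fa,ua,fb,ub):
    (o,d),(p,e)=ray(fa,ua),ray(fb,ub); d=d/np.linalg.norm(d); e=e/np.linalg.norm(e)
    s=np.linalg.lstsq(np.c_[d,-e],p-o,rcond=None)[0]; a,b=o+d*s[0],p+e*s[1]
    return (a+b)/2,np.linalg.norm(a-b)
def proj(f,P):
    fl=210/np.tan(np.radians(f["fovy"]/2)); K=np.array([[fl,0,f["cx"]],[0,fl,f["cy"]],[0,0,1]])
    r=R.from_euler('xyz',f["orientation"],degrees=True).inv(); 
    return cv2.projectPoints(np.float64(P).reshape(-1,3),r.as_rotvec(),-r.apply(f["xyz"]),K,np.float64(f["dist_coeffs"]))[0][:,0]
```

Run:
```python
from h import *
t,s=cam.grab_frame("top"),cam.grab_frame("side")
c=t["img"][165:245,110:460,::-1]
# three zooms of the top view 4x : x110-210, 215-325, 370-460
z=[cv2.resize(t["img"][165:245,a:a+100,::-1],None,fx=2.6,fy=2.6,interpolation=cv2.INTER_CUBIC) for a in(110,220,365)]
S=[cv2.resize(s["img"][y:y+120,x:x+100,::-1],None,fx=2.6,fy=2.6,interpolation=cv2.INTER_CUBIC) for x,y in((195,110),(240,160),(330,220))]
cv2.imwrite("pics/z.png",np.vstack([np.hstack(z),np.hstack(S)]))
def red(f,box):
    x0,y0,x1,y1=box;h=cv2.cvtColor(f["img"],cv2.COLOR_RGB2HSV)[y0:y1,x0:x1]
    m=((h[...,0]<8)|(h[...,0]>172))&(h[...,1]>140)&(h[...,2]>70);v,u=np.nonzero(m);return u.mean()+x0,v.mean()+y0,m.sum()
a=red(t,(280,175,312,212));b=red(s,(285,200,325,235));print(a,b,tri(t,a[:2],s,b[:2]))
```

```text
(np.float64(294.97435897435895), np.float64(192.74358974358975), np.int64(39)) (np.float64(301.5652173913044), np.float64(214.91304347826087), np.int64(46)) (array([535.19894057, -64.25758071,  35.87036096]), np.float64(0.8570793822233804))
```

View pics/z.png

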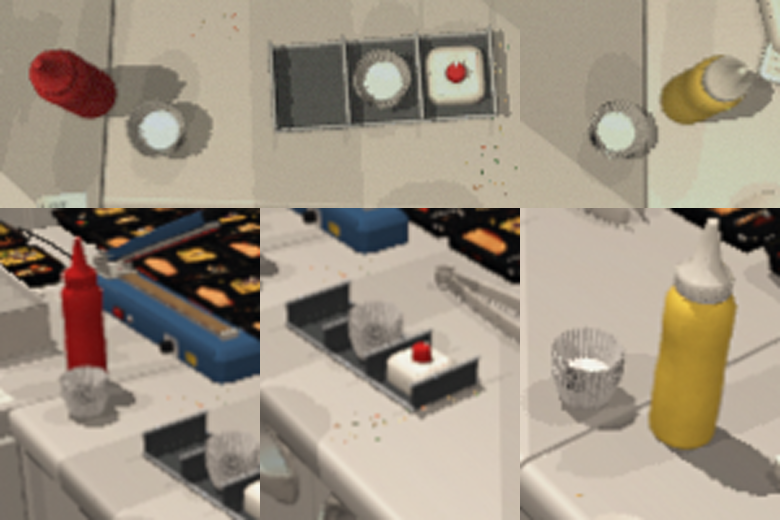

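The zooms show rim ellipses for all three stacks, both outer dividers' top corners in both views, and the timer square to the bay. Next I triangulate these points and check them against masks.

Run:
```python
from h import *
np.set_printoptions(precision=1,suppress=True)
t,s=cam.grab_frame("top"),cam.grab_frame("side")
T=lambda k,x,y:((110,220,365)[k]+(x-260*k)/2.6,165+y/2.6)
S=lambda k,x,y:((195,240,330)[k]+(x-260*k)/2.6,(110,160,220)[k]+(y-208)/2.6)
for n,a,b in [("b rim",T(0,156,129),S(0,84,379)),("a rim",T(1,382,79),S(1,377,318)),("c rim",T(2,618,130),S(2,588,348)),
 ("rack LF",T(1,277,130),S(1,288,303)),("LB",T(1,273,44),S(1,349,285)),("RF",T(1,495,117),S(1,412,385)),("RB",T(1,490,38),S(1,480,358))]:
    print(n,*tri(t,a,s,b))
hsv=cv2.cvtColor(t["img"],cv2.COLOR_RGB2HSV)
# rack dark mask cast on z=3
x0,y0=215,170; v=hsv[y0:225,x0:325,2]; m=(v<105).astype(np.uint8)
m=cv2.morphologyEx(m,cv2.MORPH_OPEN,np.ones((2,2),np.uint8))
cs,_=cv2.findContours(cv2.morphologyEx(m,cv2.MORPH_CLOSE,np.ones((9,9))),0,1)
c=max(cs,key=cv2.contourArea)[:,0]+[x0,y0]
for z in(3,20,34):
    P=np.float32([plane(t,p,z)[:2] for p in c]); print("rack",z,cv2.minAreaRect(P))
# yellow/red/white
def rect(n,m,box,z):
    x0,y0,x1,y1=box; k=np.zeros(m.shape,np.uint8);k[y0:y1,x0:x1]=m[y0:y1,x0:x1]
    c=max(cv2.findContours(k,0,1)[0],key=cv2.contourArea)[:,0]
    P=np.float32([plane(t,p,z)[:2] for p in c]); print(n,z,cv2.minAreaRect(P),P.min(0),P.max(0))
h,sa,v=cv2.split(hsv)
rect("timer",((v>165)|(sa>140)).astype(np.uint8),(281,178,310,210),26)
rect("cup a top",(v>190).astype(np.uint8),(255,180,281,210),49)
rect("cup b top",(v>190).astype(np.uint8),(158,203,184,228),49)
rect("cup c top",(v>190).astype(np.uint8),(392,203,412,228),49)
r=((h<8)|(h>172))&(sa>140); rect("red z0",r.astype(np.uint8),(115,175,160,215),0)
r=(h>18)&(h<32)&(sa>130); rect("yel z0",r.astype(np.uint8),(415,180,460,218),0)
# bottle bases in side view
for n,m,b in(("red",((h<8)|(h>172)),0),):pass
hs=cv2.cvtColor(s["img"],cv2.COLOR_RGB2HSV);h,sa,v=cv2.split(hs)
for n,m,(x0,y0,x1,y1) in(("red",((h<8)|(h>172))&(sa>140),(205,120,245,185)),("yel",(h>18)&(h<32)&(sa>130),(370,230,420,320))):
    V,U=np.nonzero(m[y0:y1,x0:x1]); V+=y0;U+=x0; print(n,"side bbox",U.min(),U.max(),V.min(),V.max(),"base front pt",plane(s,((U.min()+U.max())/2,V.max()),0))
```

```text
b rim [466.1 270.6  41.6] 0.9477535030829474
a rim [526.2  10.9  43.4] 2.628895247498908
c rim [ 482.2 -355.7   46.1] 1.89955526779823
rack LF [471.6 119.4  29.7] 3.2468968622125964
LB [561.5 129.   25. ] 1.2937831958279933
RF [ 492.3 -109.    30.5] 5.117889399760259
RB [ 578.2 -103.3   31.8] 10.175156985460182
rack 3 ((526.8416748046875, 10.5904541015625), (87.16475677490234, 231.6934051513672), 5.240504264831543)
rack 20 ((524.285888671875, 10.039726257324219), (86.15660858154297, 229.01364135742188), 5.240499973297119)
rack 34 ((522.1810913085938, 9.586189270019531), (85.32633972167969, 226.80674743652344), 5.240488529205322)
timer 26 ((536.031982421875, -63.381011962890625), (56.96737289428711, 55.59949493408203), 6.26984977722168) [508.1 -92.6] [564.7 -34.2]
cup a top 49 ((524.5505981445312, 11.808271408081055), (34.642757415771484, 36.442237854003906), 46.97830581665039) [506.   -7.9] [541.8  30. ]
cup b top 49 ((465.8907165527344, 265.8607177734375), (36.626304626464844, 33.64199447631836), 47.11738204956055) [447.5 248.1] [482.9 285.4]
cup c top 49 ((480.95343017578125, -351.30120849609375), (36.83197784423828, 33.95368194580078), 26.388442993164062) [ 462.  -368.7] [ 500.  -333.9]
red z0 0 ((517.979736328125, 372.59368896484375), (96.66095733642578, 54.322139739990234), 65.04325103759766) [483.7 328.3] [550.7 418.2]
yel z0 0 ((528.2984008789062, -446.41552734375), (55.5674934387207, 72.42596435546875), 27.15810775756836) [ 497.4 -490.7] [ 568.6 -413.4]
red side bbox 205 241 120 171 base front pt [506.5 401.1   0. ]
yel side bbox 380 412 251 312 base front pt [ 511.4 -457.4    0. ]
```

Run:
```python
from h import *
np.set_printoptions(precision=1,suppress=True,linewidth=200)
t,s=cam.grab_frame("top"),cam.grab_frame("side")
T=lambda k,x,y:((110,220,365)[k]+(x-260*k)/2.6,165+y/2.6)
S=lambda k,x,y:((195,240,330)[k]+(x-260*k)/2.6,(110,160,220)[k]+(y-208)/2.6)
print("red base",tri(t,T(0,96,98),s,S(0,85,372)),plane(t,T(0,96,98),0)); print("yel base",tri(t,T(2,684,103),s,S(2,685,434)),plane(t,T(2,684,103),0))
g=cv2.cvtColor(t["img"],cv2.COLOR_RGB2GRAY).astype(np.float32)
a=np.radians(5.3);X=np.array([np.cos(a),np.sin(a)]);Y=np.array([-np.sin(a),np.cos(a)])
def prof(P): 
    q=proj(t,P).astype(np.float32); return cv2.remap(g,q[:,:1],q[:,1:],1)[:,0]
from scipy.signal import find_peaks
ys=np.arange(-135,135.5,1)
for xo in(-35,-30,30,36):
    v=prof([[*(np.array([524,10])+xo*X+y*Y),34] for y in ys]); pk=find_peaks(v,prominence=12)[0]
    print("div",xo,[(ys[i],int(v[i])) for i in pk])
xs=np.arange(-75,75.5,3)
for yo in(60,77,95): print("bay",yo,[(int(x),int(q)) for x,q in zip(xs,prof([[*(np.array([524,10])+x*X+yo*Y),9] for x in xs]))])
# rim: dark outline extents along x,y lines through the cup at z=49
for n,c in(("a",(525,11)),("b",(466,269)),("c",(481,-355))):
    r=np.arange(-42,43,3)
    for d in((1,0),(0,1)): print(n,d,prof([[c[0]+k*d[0],c[1]+k*d[1],49] for k in r]).astype(int))
```

```text
red base (array([499.2, 341.2,  16.4]), np.float64(0.97187488777994)) [501.8 345.3   0. ]
yel base (array([ 520.5, -438.4,   -5.2]), np.float64(3.9962742777047433)) [ 518.1 -435.7    0. ]
div -35 [(np.float64(-114.0), 154), (np.float64(-37.0), 149), (np.float64(40.0), 117)]
div -30 [(np.float64(-114.0), 155), (np.float64(-73.0), 89), (np.float64(-37.0), 132), (np.float64(6.0), 86), (np.float64(41.0), 132)]
div 30 [(np.float64(-129.0), 163), (np.float64(-113.0), 152), (np.float64(-66.0), 185), (np.float64(-36.0), 153), (np.float64(-6.0), 140), (np.float64(8.0), 139), (np.float64(13.0), 131), (np.float64(41.0), 141)]
div 36 [(np.float64(-113.0), 153), (np.float64(-36.0), 151), (np.float64(5.0), 100), (np.float64(41.0), 134)]
bay 60 [(-75, 168), (-72, 168), (-69, 167), (-66, 165), (-63, 167), (-60, 167), (-57, 166), (-54, 166), (-51, 167), (-48, 168), (-45, 153), (-42, 114), (-39, 133), (-36, 72), (-33, 79), (-30, 82), (-27, 79), (-24, 80), (-21, 80), (-18, 81), (-15, 83), (-12, 82), (-9, 79), (-6, 79), (-3, 80), (0, 82), (3, 80), (6, 80), (9, 79), (12, 79), (15, 78), (18, 79), (21, 78)
[... 1371 characters left out ...]
 207 206 207 207 207 207 200 169 134 128 130 111  83  78 101 139]
a (0, 1) [ 59 106 111  62  64 125 135 141 180 204 205 206 206 206 206 205 206 205 205 206 174 123 100 102 122  70  67 120 103]
b (1, 0) [172 174 175 169 147 118  99 144 203 207 206 205 207 205 207 206 207 208 207 202 175 138 120 119 111 105 106 107 104]
b (0, 1) [118 118 119 117 109 115 131 186 207 206 207 207 207 206 207 208 206 204 207 192 142  99  93  96 119 158 181 183 182]
c (1, 0) [143 142 143 142 139 127 123 142 187 205 205 204 205 205 204 207 204 206 206 205 191 147 143 139 132 141 145 146 147]
c (0, 1) [185 143 110 119 128 138 136 139 147 184 206 205 203 205 204 204 205 205 206 206 205 201 143  96 109 135 151 155 153]
```

Bays and objects are consistent with the sizes given: rack centre ≈ (526,12) with yaw ≈ 5.8°, timer (536,-63.4), b (466.5,269.5), c (482.5,-354.5). Bottles are about 85–89 mm from their stacks, at bearings of +65° and -66°.

Create go.py:
```python
# usage: go.py x y z yaw ...  (grasp-point z) -> shift in the tool axes, and turn
import sys; from h import *
s=robot.read_state(); Q=R.from_euler('xyz',s["ee_rot"],degrees=True)
v=list(map(float,sys.argv[1:]))
for i in range(0,len(v),4):
    x,y,z,w=v[i:i+4]; d=Q.inv().apply(np.array([x,y,z+167])-s["tcp_pos"])
    print(np.round(d,1),"turn",round((s["ee_rot"][2]-w+180)%360-180,1))
```

```bash
python3 go.py 536 -63.4 120 96 536 -63.4 32 96
```

```text
[-532.2 -459.7  117.7] turn 67.6
[-532.2 -459.6  205.7] turn 67.6
```

Units first: shifts go in shares of 0.8 m and turns go in shares of 360 degrees. So -532 mm is -0.665, -460 mm is -0.575, 67.6 degrees is 0.1878.

Call:
advance(ticks={"deltas": [[-0.1663, -0.1438, 0, 0.0472, 93], [-0.3325, -0.2875, 0, 0.0944, 93], [-0.3325, -0.2875, 0, 0.0944, 93], [-0.3325, -0.2875, 0, 0.0944, 93], [-0.3325, -0.2875, 0, 0.0944, 93], [-0.665, -0.575, 0, 0.1878, 93], [-0.665, -0.575, 0, 0.1878, 93], [-0.665, -0.575, 0, 0.1878, 93], [-0.665, -0.575, 0, 0.1878, 93], [-0.665, -0.575, 0, 0.1878, 93], [-0.665, -0.575, 0, 0.1878, 93], [-0.665, -0.575, 0, 0.1878, 93], [-0.665, -0.575, 0, 0.1878, 93], [-0.665, -0.575, 0, 0.1878, 93], [-0.665, -0.575, 0, 0.1878, 93], [-0.665, -0.575, 0, 0.1878, 93], [-0.665, -0.575, 0.075, 0.1878, 93], [-0.665, -0.575, 0.1463, 0.1878, 93], [-0.665, -0.575, 0.1463, 0.1878, 93], [-0.665, -0.575, 0.1463, 0.1878, 93]]}, grip_force=12)

```text
t: 2.07
tcp_pos: [533.6, -64.3, 280.3]
ee_rot: [-179.3, -0.3, 95.9]
contact_force: [-1.4, 0.8, 1.2]
width: 92.8
finger_force: 0.0
```

```bash
python3 go.py 536 -63.4 32 96; python3 -c "
from h import *
cv2.imwrite('pics/s1.png',cv2.resize(cam.grab_frame('side')['img'][60:300,180:460,::-1],None,fx=2,fy=2))"
```

```text
[ 0.2  3.5 81.3] turn -0.1
```

View pics/s1.png

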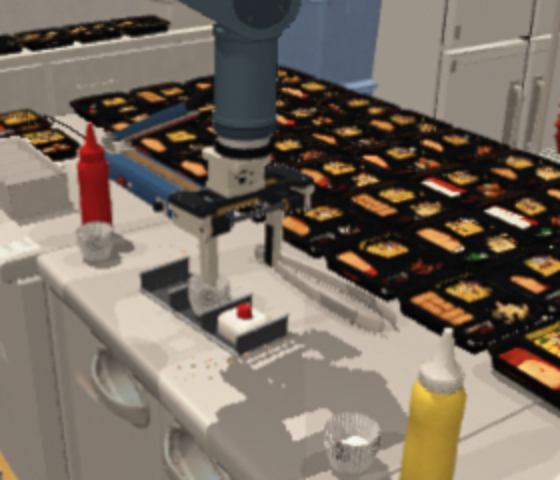

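The gripper is open above the rack (fingers at about (210,260) and (272,235) in the crop), spanning front to back as planned. I'll descend over the timer.

Scaled: 82 mm is 0.1025, 75 mm is 0.0938.

Call:
advance(ticks={"deltas": [[0, 0.0031, 0.025, 0, 93], [0, 0.0031, 0.05, 0, 93], [0, 0.0031, 0.075, 0, 93], [0, 0.0031, 0.0938, 0, 93], [0, 0.0031, 0.1025, 0, 93], [0, 0.0031, 0.1025, 0, 93], [0, 0.0031, 0.1025, 0, 93]]}, grip_force=12)

```text
t: 2.7
tcp_pos: [539.0, -63.2, 207.7]
ee_rot: [179.9, 0.1, 96.1]
contact_force: [0.9, 0.2, 0.2]
width: 93.1
finger_force: 0.0
```

```bash
python3 go.py 536 -63.4 32 96
```

```text
[ 0.1 -3.1  8.7] turn 0.1
```

Scaled: -2.5 mm is -0.0031.

Call:
advance(ticks={"deltas": [[0, -0.0031, 0, 0, 93], [0, -0.0031, 0, 0, 93], [0, -0.0031, 0, 0, 93]]}, grip_force=12)

```text
t: 2.95
tcp_pos: [536.0, -63.7, 206.9]
ee_rot: [179.9, 0.0, 96.0]
contact_force: [0.3, -0.1, 0.2]
width: 93.1
finger_force: 0.0
```

```bash
python3 go.py 536 -63.4 32 96
```

```text
[0.3 0.  7.9] turn 0.0
```

Scaled: 7.5 mm is 0.0094.

Call:
advance(ticks={"deltas": [[0, 0, 0.0094, 0, 93], [0, 0, 0.0094, 0, 93], [0, 0, 0.0094, 0, 50], [0, 0, 0.0094, 0, 50], [0, 0, 0.0094, 0, 50], [0, 0, 0.0094, 0, 50], [0, 0, 0.0094, 0, 50], [0, 0, 0.0094, 0, 50], [0, 0, 0.0094, 0, 50], [0, 0, 0.0094, 0, 50]]}, grip_force=12)

```text
t: 3.78
tcp_pos: [535.8, -63.7, 198.3]
ee_rot: [180.0, 0.0, 96.0]
contact_force: [-0.5, 0.8, 0.1]
width: 59.1
finger_force: 11.8
```

```bash
python3 go.py 536 -63.4 32 96
```

```text
[ 0.2  0.2 -0.7] turn 0.0
```

Scaled: -75 mm is -0.0938, -65 mm is -0.0813.

Call:
advance(ticks={"deltas": [[0, 0, -0.0125, 0, 50], [0, 0, -0.0313, 0, 50], [0, 0, -0.0563, 0, 50], [0, 0, -0.0813, 0, 50], [0, 0, -0.0938, 0, 50], [0, 0, -0.0938, 0, 50]]})

```text
t: 4.28
tcp_pos: [536.6, -63.9, 276.1]
ee_rot: [179.7, 0.1, 96.0]
contact_force: [0.4, -0.1, -0.8]
width: 58.6
finger_force: 11.8
```

```bash
python3 go.py 520 -215 80 96 520 -215 29.3 96
```

```text
[-148.5  -32.6   29.3] turn 0.0
[-148.4  -32.8   80. ] turn 0.0
```

Scaled: -148 mm is -0.185, -130 mm is -0.1625.

Call:
advance(ticks={"deltas": [[-0.0188, -0.0038, 0, 0, 50], [-0.05, -0.01, 0, 0, 50], [-0.0875, -0.0188, 0, 0, 50], [-0.125, -0.0275, 0, 0, 50], [-0.1625, -0.035, 0, 0, 50], [-0.185, -0.04, 0, 0, 50], [-0.185, -0.04, 0, 0, 50], [-0.185, -0.04, 0.0375, 0, 50], [-0.185, -0.04, 0.075, 0, 50], [-0.185, -0.04, 0.0875, 0, 50], [-0.185, -0.04, 0.0875, 0, 50], [-0.185, -0.04, 0.0875, 0, 50]]})

```text
t: 5.28
tcp_pos: [519.5, -213.5, 202.9]
ee_rot: [-179.9, -0.1, 96.1]
contact_force: [0.1, 0.0, -0.1]
width: 58.9
finger_force: 11.8
```

```bash
python3 go.py 520 -215 28.8 96
```

```text
[-1.6  0.4  7.1] turn 0.1
```

Scaled: 7 mm is 0.0088, 6.5 mm is 0.0081.

Call:
advance(ticks={"deltas": [[0, 0, 0.0038, 0, 50], [0, 0, 0.0069, 0, 50], [0, 0, 0.0081, 0, 50], [0, 0, 0.0088, 0, 50], [0, 0, 0.0088, 0, 50], [0, 0, 0.0088, 0, 50]]})

```text
t: 5.78
tcp_pos: [519.6, -214.2, 196.6]
ee_rot: [180.0, 0.0, 96.0]
contact_force: [0.2, 0.6, -0.5]
width: 58.8
finger_force: 11.8
```

```bash
python3 go.py 520 -215 28.8 96
```

```text
[-0.8  0.4  0.8] turn 0.0
```

Scaled: -208 mm is -0.26, -200 mm is -0.25.

Call:
advance(ticks={"deltas": [[0, 0, 0.001, 0, 50], [0, 0, 0.0016, 0, 50], [0, 0, 0.0016, 0, 50], [0, 0, 0.0016, 0, 50], [0, 0, 0.0016, 0, 93], [0, 0, 0.0016, 0, 93], [0, 0, 0.0016, 0, 93], [0, 0, 0.0016, 0, 93], [0, 0, 0.0016, 0, 93], [0, 0, -0.05, 0, 93], [0, 0, -0.1, 0, 93], [0, 0, -0.15, 0, 93], [0, 0, -0.2, 0, 93], [0, 0, -0.25, 0, 93], [0, 0, -0.26, 0, 93], [0, 0, -0.26, 0, 93], [0, 0, -0.26, 0, 93]]}, grip_force=9)

```text
t: 7.2
tcp_pos: [519.3, -214.0, 403.9]
ee_rot: [180.0, 0.0, 96.0]
contact_force: [0.5, 0.7, -0.6]
width: 92.5
finger_force: 0.0
```

```bash
python3 go.py 466.5 269.5 237 65 466.5 269.5 36 65
```

```text
[ 4.864e+02 -1.700e+00 -1.000e-01] turn 31.0
[486.4  -1.7 200.9] turn 31.0
```

Run:
```python
from h import *
t,s=cam.grab_frame("top"),cam.grab_frame("side")
a=cv2.resize(t["img"][165:245,110:460,::-1],None,fx=2.2,fy=2.2); b=cv2.resize(s["img"][130:310,150:430,::-1],None,fx=2,fy=2)
o=np.zeros((a.shape[0]+b.shape[0],a.shape[1],3),np.uint8); o[:a.shape[0]]=a; o[a.shape[0]:,:b.shape[1]]=b; cv2.imwrite("pics/m2.png",o)
```

```text
(no output)
```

View pics/m2.png

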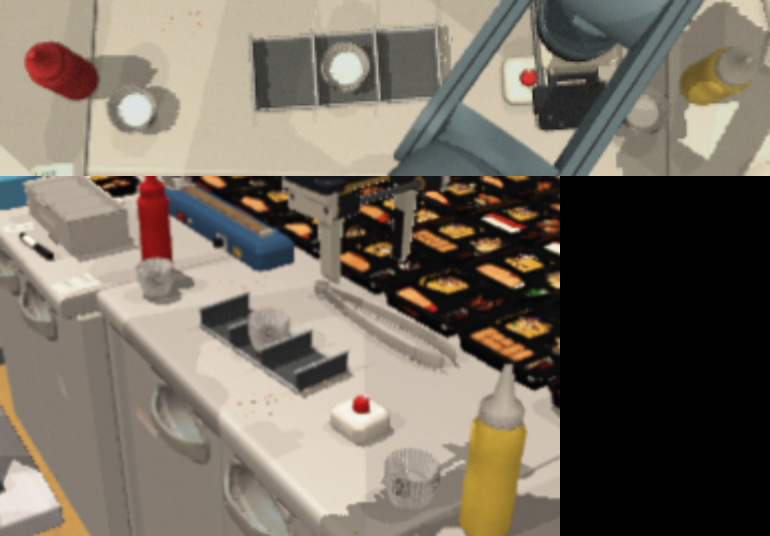

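The timer stands upright on the worktop (side crop (360,418)), the right bay is empty and cups_a is undisturbed. On to cups_b.

Scaled: 486.4 mm is 0.608, 30 mm is 0.0375, 31 degrees is 0.0861.

Call:
advance(ticks={"deltas": [[0.0375, 0, 0, 0.0083, 93], [0.608, -0.0021, 0, 0.0861, 93], [0.608, -0.0021, 0, 0.0861, 93], [0.608, -0.0021, 0, 0.0861, 93], [0.608, -0.0021, 0, 0.0861, 93], [0.608, -0.0021, 0, 0.0861, 93], [0.608, -0.0021, 0, 0.0861, 93], [0.608, -0.0021, 0, 0.0861, 93], [0.608, -0.0021, 0, 0.0861, 93], [0.608, -0.0021, 0, 0.0861, 93], [0.608, -0.0021, 0, 0.0861, 93], [0.608, -0.0021, 0, 0.0861, 93], [0.608, -0.0021, 0, 0.0861, 93], [0.608, -0.0021, 0, 0.0861, 93], [0.608, -0.0021, 0, 0.0861, 93], [0.608, -0.0021, 0, 0.0861, 93], [0.608, -0.0021, 0, 0.0861, 93], [0.608, -0.0021, 0, 0.0861, 93]]}, grip_force=9)

```text
t: 8.8
tcp_pos: [467.2, 267.9, 404.1]
ee_rot: [-180.0, 0.0, 64.9]
contact_force: [0.3, -0.7, -0.2]
width: 92.9
finger_force: 0.0
```

```bash
python3 go.py 466.5 269.5 36 65
```

Run:
```python
from h import *
s=cam.grab_frame("side"); cv2.imwrite("pics/s3.png",cv2.resize(s["img"][60:210,150:350,::-1],None,fx=3,fy=3))
```

```text
[  1.3  -1.3 201.1] turn -0.1
```

View pics/s3.png

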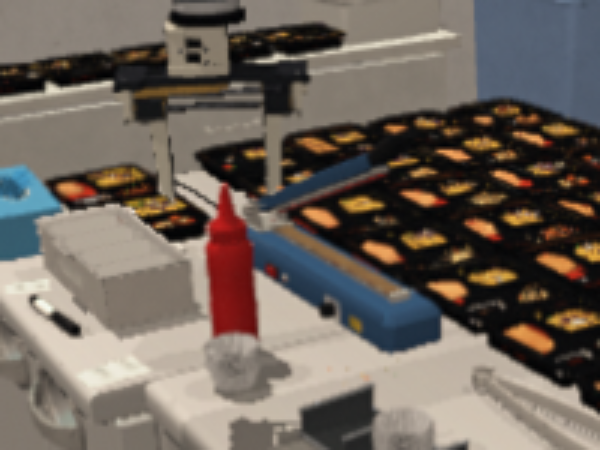

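The gripper hangs above cups_b and the red bottle, with its body line across the bottle–cup line and the bottle standing clear. I'll descend and grip lightly.

Call:
advance(ticks={"deltas": [[0.0016, -0.0016, 0.0375, 0, 93], [0.0016, -0.0016, 0.075, 0, 93], [0.0016, -0.0016, 0.1125, 0, 93], [0.0016, -0.0016, 0.15, 0, 93], [0.0016, -0.0016, 0.1875, 0, 93], [0.0016, -0.0016, 0.2188, 0, 93], [0.0016, -0.0016, 0.2375, 0, 93], [0.0016, -0.0016, 0.25, 0, 93], [0.0016, -0.0016, 0.25, 0, 93], [0.0016, -0.0016, 0.25, 0, 93], [0.0016, -0.0016, 0.25, 0, 93]]}, grip_force=9)

```text
t: 9.77
tcp_pos: [466.9, 271.1, 205.5]
ee_rot: [179.9, -0.1, 65.0]
contact_force: [-0.2, -0.6, -0.2]
width: 93.2
finger_force: 0.0
```

```bash
python3 go.py 466.5 269.5 36 65;  python3 - <<'E'
from h import *
s=cam.grab_frame("side"); cv2.imwrite("pics/s4.png",cv2.resize(s["img"][90:210,170:290,::-1],None,fx=4,fy=4))
E
```

```text
[-1.6  0.3  2.5] turn -0.0
```

View pics/s4.png

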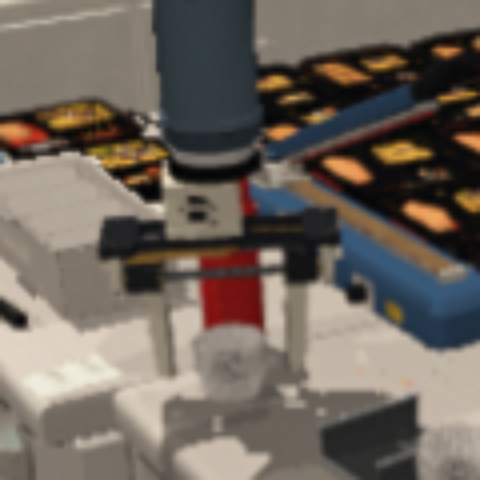

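cups_b sits midway between the fingers (crop: fingers x=163 and 297, cup centre x=229), and the red bottle is undisturbed. I'll close.

Scaled: 2.5 mm is 0.0031, -1.5 mm is -0.0019.

Call:
advance(ticks={"deltas": [[-0.0019, 0.0004, 0.0031, 0, 93], [-0.0019, 0.0004, 0.0031, 0, 93], [-0.0019, 0.0004, 0.0031, 0, 80], [-0.0019, 0.0004, 0.0031, 0, 72], [-0.0019, 0.0004, 0.0031, 0, 66], [-0.0019, 0.0004, 0.0031, 0, 62], [-0.0019, 0.0004, 0.0031, 0, 58], [-0.0019, 0.0004, 0.0031, 0, 54], [-0.0019, 0.0004, 0.0031, 0, 50], [-0.0019, 0.0004, 0.0031, 0, 50], [-0.0019, 0.0004, 0.0031, 0, 50]]}, grip_force=9)

```text
t: 10.73
tcp_pos: [465.8, 269.6, 201.8]
ee_rot: [180.0, -0.0, 65.0]
contact_force: [-0.2, -0.3, 0.7]
width: 58.5
finger_force: 9.0
```

```bash
python3 go.py 466.5 269.5 36 65
```

```text
[ 0.2  0.7 -1.2] turn 0.0
```

Scaled: -90 mm is -0.1125, -88 mm is -0.11.

Call:
advance(ticks={"deltas": [[0, 0, -0.0075, 0, 50], [0, 0, -0.025, 0, 50], [0, 0, -0.05, 0, 50], [0, 0, -0.075, 0, 50], [0, 0, -0.1, 0, 50], [0, 0, -0.11, 0, 50], [0, 0, -0.1125, 0, 50], [0, 0, -0.1125, 0, 50]]})

```text
t: 11.4
tcp_pos: [465.7, 269.6, 292.1]
ee_rot: [180.0, -0.0, 65.0]
contact_force: [0.9, 0.5, -0.2]
width: 58.7
finger_force: 9.0
```

```bash
python3 go.py 518 88.8 126 95.8
```

```text
[-141.8  123.7   -0.9] turn -30.8
```

Scaled: -141.8 mm is -0.1773, -137 mm is -0.1713, -30.8 degrees is -0.0856.

Call:
advance(ticks={"deltas": [[-0.0125, 0, 0, 0, 50], [-0.035, 0.01, 0, 0, 50], [-0.0563, 0.025, 0, 0, 50], [-0.075, 0.05, 0, -0.0139, 50], [-0.0938, 0.075, 0, -0.0306, 50], [-0.115, 0.1, 0, -0.0472, 50], [-0.1375, 0.1225, 0, -0.0611, 50], [-0.1575, 0.1388, 0, -0.075, 50], [-0.1713, 0.15, 0, -0.0833, 50], [-0.1773, 0.1546, 0, -0.0856, 50], [-0.1773, 0.1546, 0, -0.0856, 50], [-0.1773, 0.1546, 0, -0.0856, 50], [-0.1773, 0.1546, 0, -0.0856, 50]]})

```text
t: 12.48
tcp_pos: [517.4, 89.0, 290.9]
ee_rot: [-179.9, -0.0, 95.8]
contact_force: [-0.3, -0.6, -1.2]
width: 58.8
finger_force: 9.0
```

```bash
python3 go.py 518 88.8 126 95.8;  python3 - <<'E'
from h import *
s=cam.grab_frame("side");t=cam.grab_frame("top"); cv2.imwrite("pics/s5.png",np.hstack([cv2.resize(f["img"][y:y+140,x:x+120,::-1],None,fx=3.2,fy=3.2) for f,x,y in((s,215,110),(t,190,130))]))
E
```

```text
[-0.3  0.6 -2.1] turn -0.0
```

View pics/s5.png

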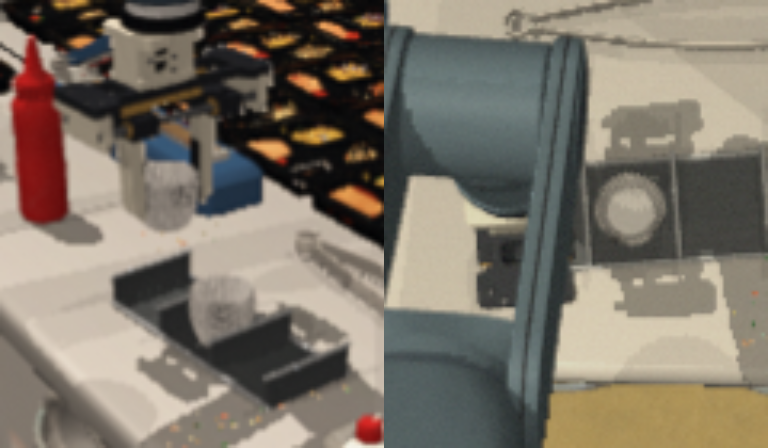

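cups_b is held upright above the left bay (side crop rim centre ≈ (171,172)). The top view is blocked by the arm. I'll check the side-view rim against the gripper axis.

Run:
```python
from h import *
np.set_printoptions(precision=1,suppress=True)
s,t=cam.grab_frame("side"),cam.grab_frame("top")
print("axis at rim",proj(s,[517.4,89,138]), "rim cast",plane(s,(215+171.5/3.2,110+172/3.2),138))
a=np.radians(5.8);X=np.array([np.cos(a),np.sin(a)]);Y=np.array([-np.sin(a),np.cos(a)]);c=np.array([525.8,12.2])
for n,f,x,y in(("side",s,215,110),("top",t,190,130)):
  for k in(-115.5,-38.5,38.5,115.5):
    print(n,k,[((proj(f,[*(c+k*Y+xo*X),34])-[x,y])*3.2).round(0)[0].tolist() for xo in(-45,45)])
```

```text
axis at rim [[267.5 163.4]] rim cast [518.9  85.1 138. ]
side -115.5 [[263.0, 374.0], [345.0, 339.0]]
side -38.5 [[207.0, 337.0], [288.0, 306.0]]
side 38.5 [[156.0, 303.0], [235.0, 275.0]]
side 115.5 [[109.0, 272.0], [186.0, 246.0]]
top -115.5 [[385.0, 252.0], [377.0, 148.0]]
top -38.5 [[295.0, 259.0], [287.0, 155.0]]
top 38.5 [[204.0, 266.0], [197.0, 161.0]]
top 115.5 [[113.0, 272.0], [107.0, 168.0]]
```

Run:
```python
from h import *
from scipy.signal import find_peaks
np.set_printoptions(precision=1,suppress=True)
t=cam.grab_frame("top")
g=cv2.cvtColor(t["img"],cv2.COLOR_RGB2GRAY).astype(np.float32)
a=np.radians(5.8);X=np.array([np.cos(a),np.sin(a)]);Y=np.array([-np.sin(a),np.cos(a)]);c=np.array([525.8,12.2])
ys=np.arange(-130,60.5,.5)
acc=[]
for xo in range(-40,41,10):
    q=proj(t,[[*(c+xo*X+y*Y),34] for y in ys]).astype(np.float32); v=cv2.remap(g,q[:,:1],q[:,1:],2)[:,0]
    o=[]
    for k in(-115.5,-38.5,38.5):
        m=abs(ys-k)<9; p=find_peaks(v[m],prominence=8)[0]; o.append([ (float(ys[m][i]-k),int(v[m][i])) for i in p])
    print(xo,o)
ys=np.arange(-125,-25,2.5)
q=proj(t,[[*(c+30*X+y*Y),34] for y in ys]).astype(np.float32); print(list(zip(ys.tolist(),cv2.remap(g,q[:,:1],q[:,1:],2)[:,0].astype(int).tolist())))
```

```text
-40 [[], [(0.0, 115)], [(0.0, 116)]]
-30 [[(-0.5, 118)], [(-0.5, 117)], [(0.0, 114)]]
-20 [[], [(0.0, 118)], [(0.5, 116)]]
-10 [[], [(0.5, 115)], [(0.0, 114)]]
0 [[], [(0.0, 115)], [(-0.5, 112)]]
10 [[(-3.5, 157)], [(-0.5, 114)], [(0.0, 114)]]
20 [[], [(0.0, 115)], [(0.5, 113)]]
30 [[(0.0, 115)], [(0.0, 112)], [(0.0, 114)]]
40 [[(-1.0, 121)], [(-0.5, 110)], [(-0.5, 112)]]
[(-125.0, 160), (-122.5, 129), (-120.0, 111), (-117.5, 95), (-115.0, 112), (-112.5, 69), (-110.0, 61), (-107.5, 63), (-105.0, 68), (-102.5, 67), (-100.0, 64), (-97.5, 65), (-95.0, 67), (-92.5, 65), (-90.0, 64), (-87.5, 63), (-85.0, 67), (-82.5, 62), (-80.0, 61), (-77.5, 63), (-75.0, 64), (-72.5, 65), (-70.0, 66), (-67.5, 65), (-65.0, 65), (-62.5, 65), (-60.0, 63), (-57.5, 63), (-55.0, 64), (-52.5, 62), (-50.0, 65), (-47.5, 58), (-45.0, 57), (-42.5, 63), (-40.0, 92), (-37.5, 106), (-35.0, 66), (-32.5, 53), (-30.0, 58), (-27.5, 57)]
```

The rack pose is confirmed by the divider peaks (within 0.5 mm), and the side view's 1 px offset applies to the rack and the held cup alike. I'll lower.

Scaled: 82 mm is 0.1025, 81 mm is 0.1013.

Call:
advance(ticks={"deltas": [[-0.0004, 0.0006, 0.0188, 0, 50], [-0.0004, 0.0006, 0.0438, 0, 50], [-0.0004, 0.0006, 0.0688, 0, 50], [-0.0004, 0.0006, 0.0875, 0, 50], [-0.0004, 0.0006, 0.0975, 0, 50], [-0.0004, 0.0006, 0.1013, 0, 50], [-0.0004, 0.0006, 0.1025, 0, 50], [-0.0004, 0.0006, 0.1025, 0, 50], [-0.0004, 0.0006, 0.1025, 0, 50]]})

```text
t: 13.48
tcp_pos: [519.0, 88.7, 210.7]
ee_rot: [179.9, 0.0, 95.8]
contact_force: [0.4, -0.1, -0.4]
width: 58.8
finger_force: 9.0
```

```bash
python3 go.py 518 88.8 37.8 95.8
```

```text
[ 0.2 -1.   5.9] turn 0.0
```

Scaled: 5.2 mm is 0.0065, 4.5 mm is 0.0056.

Call:
advance(ticks={"deltas": [[0, -0.0013, 0.0025, 0, 50], [0, -0.0013, 0.0044, 0, 50], [0, -0.0013, 0.0056, 0, 50], [0, -0.0013, 0.0065, 0, 50], [0, -0.0013, 0.0065, 0, 50], [0, -0.0013, 0.0065, 0, 50]]})

```text
t: 13.98
tcp_pos: [517.6, 88.5, 204.7]
ee_rot: [180.0, -0.0, 95.8]
contact_force: [-0.5, -0.4, 1.4]
width: 59.1
finger_force: 9.0
```

```bash
python3 go.py 518 88.8 37.8 95.8
```

```text
[ 0.3  0.4 -0.1] turn 0.0
```

Scaled: -200 mm is -0.25, -180 mm is -0.225.

Call:
advance(ticks={"deltas": [[0, 0, 0, 0, 62], [0, 0, 0, 0, 66], [0, 0, 0, 0, 74], [0, 0, 0, 0, 84], [0, 0, 0, 0, 90], [0, 0, 0, 0, 90], [0, 0, -0.025, 0, 90], [0, 0, -0.075, 0, 93], [0, 0, -0.125, 0, 93], [0, 0, -0.175, 0, 93], [0, 0, -0.225, 0, 93], [0, 0, -0.25, 0, 93], [0, 0, -0.25, 0, 93], [0, 0, -0.25, 0, 93]]})

```text
t: 15.15
tcp_pos: [517.6, 88.5, 405.7]
ee_rot: [179.8, 0.0, 95.8]
contact_force: [-0.1, -0.1, -0.5]
width: 92.9
finger_force: 0.0
```

```bash
python3 go.py 482.5 -354.5 237 113.5
```

```text
[-437.2  -79.9    1.7] turn -17.7
```

Scaled: -437 mm is -0.5463, -80 mm is -0.1, -17.7 degrees is -0.0492.

Call:
advance(ticks={"deltas": [[-0.0375, -0.0063, 0, -0.0056, 93], [-0.5463, -0.1, 0, -0.0492, 93], [-0.5463, -0.1, 0, -0.0492, 93], [-0.5463, -0.1, 0, -0.0492, 93], [-0.5463, -0.1, 0, -0.0492, 93], [-0.5463, -0.1, 0, -0.0492, 93], [-0.5463, -0.1, 0, -0.0492, 93], [-0.5463, -0.1, 0, -0.0492, 93], [-0.5463, -0.1, 0, -0.0492, 93], [-0.5463, -0.1, 0, -0.0492, 93], [-0.5463, -0.1, 0, -0.0492, 93], [-0.5463, -0.1, 0, -0.0492, 93], [-0.5463, -0.1, 0, -0.0492, 93], [-0.5463, -0.1, 0, -0.0492, 93], [-0.5463, -0.1, 0, -0.0492, 93], [-0.5463, -0.1, 0, -0.0492, 93], [-0.5463, -0.1, 0, -0.0492, 93]]})

```text
t: 16.57
tcp_pos: [482.7, -352.7, 404.6]
ee_rot: [180.0, -0.0, 113.6]
contact_force: [-0.3, -0.9, 0.6]
width: 93.0
finger_force: 0.0
```

```bash
python3 go.py 482.5 -354.5 36 113.5;  python3 - <<'E'
from h import *
np.set_printoptions(precision=1,suppress=True)
t,s=cam.grab_frame("top"),cam.grab_frame("side")
# a and b tops: bright inner discs, and timer dial
hsv=cv2.cvtColor(t["img"],cv2.COLOR_RGB2HSV)
m=np.zeros(hsv.shape[:2],np.uint8);m[175:220,222:300]=(hsv[175:220,222:300,2]>190)
a=np.radians(5.8);Q=np.array([[np.cos(a),np.sin(a)],[-np.sin(a),np.cos(a)]])
for c in cv2.findContours(m,0,1)[0]:
    if cv2.contourArea(c)>40:
        M=cv2.moments(c);p=plane(t,(M["m10"]/M["m00"],M["m01"]/M["m00"]),34)[:2];print("disc",p,"in rack",Q@(p-[525.8,12.2]))
S=s["img"][110:310,210:420,::-1]; cv2.imwrite("pics/s6.png",cv2.resize(S,None,fx=2.9,fy=2.9))
E
```

```text
[ -1.6  -0.9 201.6] turn 0.1
disc [470.8 -23.8] in rack [-58.3 -30.2]
disc [516.4  89.7] in rack [-1.5 78.1]
disc [525.8  11.4] in rack [-0.1 -0.8]
disc [575.1  74.2] in rack [55.4 56.7]
```

View pics/s6.png

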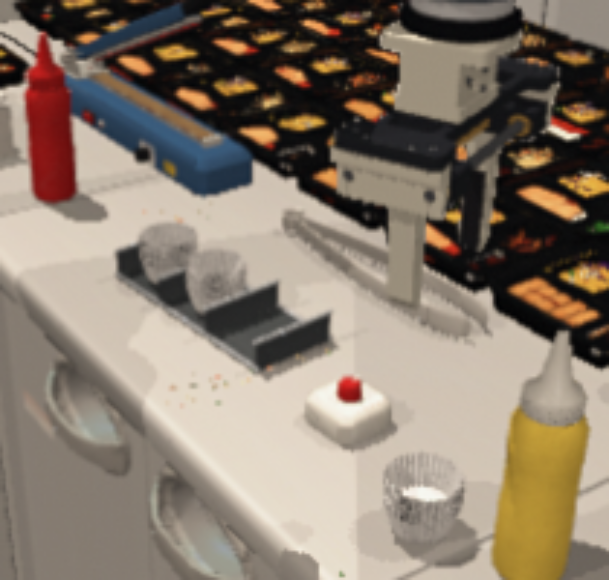

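cups_b and cups_a both stand upright in the left and middle bays (rack y 78 and -0.8), the timer is fine, and both bottles are standing. The gripper is above cups_c (crop (423,495)). I'll descend.

Units first: shifts go in shares of 0.8 m and turns go in shares of 360 degrees. So 200 mm is 0.25, 190 mm is 0.2375.

Call:
advance(ticks={"deltas": [[-0.002, -0.0011, 0.0375, 0, 93], [-0.002, -0.0011, 0.075, 0, 93], [-0.002, -0.0011, 0.1125, 0, 93], [-0.002, -0.0011, 0.15, 0, 93], [-0.002, -0.0011, 0.1875, 0, 93], [-0.002, -0.0011, 0.2188, 0, 93], [-0.002, -0.0011, 0.2375, 0, 93], [-0.002, -0.0011, 0.25, 0, 93], [-0.002, -0.0011, 0.25, 0, 93], [-0.002, -0.0011, 0.25, 0, 93], [-0.002, -0.0011, 0.25, 0, 93]]}, grip_force=9)

```text
t: 17.58
tcp_pos: [482.7, -356.5, 206.0]
ee_rot: [180.0, 0.1, 113.5]
contact_force: [0.3, -1.0, 0.2]
width: 92.9
finger_force: 0.0
```

```bash
python3 go.py 482.5 -354.5 36 113.5;  python3 - <<'E'
from h import *
s=cam.grab_frame("side"); cv2.imwrite("pics/s7.png",cv2.resize(s["img"][190:330,310:450,::-1],None,fx=3.5,fy=3.5))
E
```

```text
[1.9 0.6 3. ] turn 0.0
```

View pics/s7.png

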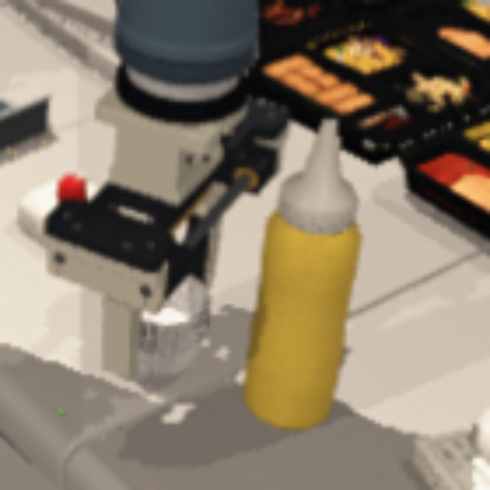

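The fingers straddle cups_c (near finger at crop (120,335), cup (175,330)), and the yellow bottle is clear. I'll close and lift.

Scaled: 3 mm is 0.0038, 1.7 mm is 0.0021.

Call:
advance(ticks={"deltas": [[0.0021, 0.0006, 0.0038, 0, 93], [0.0021, 0.0006, 0.0038, 0, 93], [0.0021, 0.0006, 0.0038, 0, 80], [0.0021, 0.0006, 0.0038, 0, 72], [0.0021, 0.0006, 0.0038, 0, 66], [0.0021, 0.0006, 0.0038, 0, 62], [0.0021, 0.0006, 0.0038, 0, 58], [0.0021, 0.0006, 0.0038, 0, 54], [0.0021, 0.0006, 0.0038, 0, 50], [0.0021, 0.0006, 0.0038, 0, 50], [0.0021, 0.0006, 0.0038, 0, 50]]}, grip_force=9)

```text
t: 18.55
tcp_pos: [481.9, -354.4, 201.6]
ee_rot: [180.0, 0.0, 113.5]
contact_force: [-0.0, -0.6, 0.9]
width: 58.8
finger_force: 9.0
```

```bash
python3 go.py 482.5 -354.5 36 113.5
```

```text
[-0.3  0.5 -1.4] turn 0.0
```

Scaled: -100 mm is -0.125, -95 mm is -0.1188.

Call:
advance(ticks={"deltas": [[0, 0, -0.0075, 0, 50], [0, 0, -0.025, 0, 50], [0, 0, -0.05, 0, 50], [0, 0, -0.075, 0, 50], [0, 0, -0.1, 0, 50], [0, 0, -0.1188, 0, 50], [0, 0, -0.125, 0, 50], [0, 0, -0.125, 0, 50]]})

```text
t: 19.22
tcp_pos: [482.2, -354.7, 303.3]
ee_rot: [179.9, 0.2, 113.5]
contact_force: [-0.9, -0.1, 0.0]
width: 59.2
finger_force: 9.0
```

```bash
python3 go.py 533.6 -64.4 134 95.8
```

```text
[245.6 163.    1.7] turn 17.7
```

Scaled: 245.6 mm is 0.307, 237 mm is 0.2963, 17.7 degrees is 0.0492.

Call:
advance(ticks={"deltas": [[0.01, 0.0025, 0, 0, 50], [0.0313, 0.0125, 0, 0, 50], [0.0563, 0.0275, 0, 0, 50], [0.085, 0.0475, 0, 0.0083, 50], [0.115, 0.0688, 0, 0.0167, 50], [0.1475, 0.0913, 0, 0.025, 50], [0.18, 0.115, 0, 0.0306, 50], [0.2125, 0.1388, 0, 0.0361, 50], [0.245, 0.1625, 0, 0.0417, 50], [0.275, 0.1838, 0, 0.0472, 50], [0.2963, 0.1975, 0, 0.0492, 50], [0.307, 0.2038, 0, 0.0492, 50], [0.307, 0.2038, 0, 0.0492, 50], [0.307, 0.2038, 0, 0.0492, 50], [0.307, 0.2038, 0, 0.0492, 50]]})

```text
t: 20.47
tcp_pos: [533.1, -65.1, 301.1]
ee_rot: [-180.0, 0.0, 95.8]
contact_force: [0.2, -0.1, -0.5]
width: 58.8
finger_force: 9.0
```

```bash
python3 go.py 533.6 -64.4 37.6 95.8;  python3 - <<'E'
from h import *
s=cam.grab_frame("side"); cv2.imwrite("pics/s8.png",cv2.resize(s["img"][110:250,230:370,::-1],None,fx=3.5,fy=3.5))
print((proj(s,[533.6,-64.4,150])-[230,110])*3.5)
E
```

```text
[ 0.7  0.7 96.5] turn 0.0
[[250.97131838 235.22253498]]
```

View pics/s8.png

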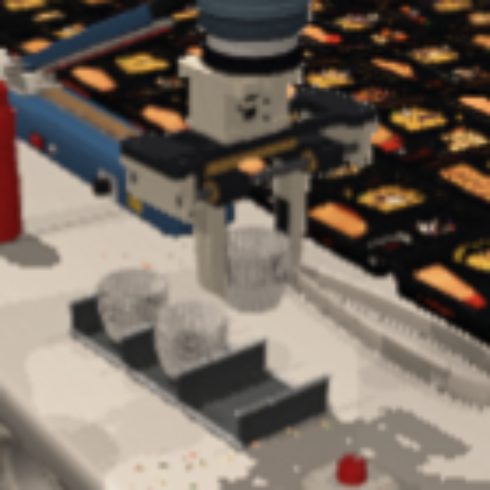

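cups_c is held upright over the empty right bay, with the rim centre at about x=255 in the crop against 251 expected, so it is within 1–2 mm. I'll lower.

Scaled: 91 mm is 0.1138, 89 mm is 0.1113.

Call:
advance(ticks={"deltas": [[0.0009, 0.0006, 0.0188, 0, 50], [0.0009, 0.0006, 0.0438, 0, 50], [0.0009, 0.0006, 0.0688, 0, 50], [0.0009, 0.0006, 0.0913, 0, 50], [0.0009, 0.0006, 0.105, 0, 50], [0.0009, 0.0006, 0.1113, 0, 50], [0.0009, 0.0006, 0.1138, 0, 50], [0.0009, 0.0006, 0.1138, 0, 50], [0.0009, 0.0006, 0.1138, 0, 50], [0.0009, 0.0006, 0.1138, 0, 50]]})

```text
t: 21.35
tcp_pos: [534.2, -63.7, 211.5]
ee_rot: [179.9, 0.0, 95.8]
contact_force: [0.4, 0.4, -0.8]
width: 59.0
finger_force: 9.0
```

```bash
python3 go.py 533.6 -64.4 37.6 95.8
```

```text
[-0.7 -0.7  6.9] turn 0.0
```

Scaled: 6.2 mm is 0.0078, 5.3 mm is 0.0066.

Call:
advance(ticks={"deltas": [[-0.0008, -0.0006, 0.0025, 0, 50], [-0.0008, -0.0006, 0.005, 0, 50], [-0.0008, -0.0006, 0.0066, 0, 50], [-0.0008, -0.0006, 0.0078, 0, 50], [-0.0008, -0.0006, 0.0078, 0, 50], [-0.0008, -0.0006, 0.0078, 0, 50]]})

```text
t: 21.85
tcp_pos: [533.3, -64.1, 204.5]
ee_rot: [-180.0, 0.0, 95.8]
contact_force: [-1.0, -1.1, 1.9]
width: 58.7
finger_force: 9.0
```

```bash
python3 go.py 533.6 -64.4 37.6 95.8
```

```text
[-0.3  0.3 -0.1] turn 0.0
```

Scaled: -250 mm is -0.3125, -200 mm is -0.25.

Call:
advance(ticks={"deltas": [[0, 0, 0, 0, 62], [0, 0, 0, 0, 66], [0, 0, 0, 0, 74], [0, 0, 0, 0, 84], [0, 0, 0, 0, 90], [0, 0, 0, 0, 90], [0, 0, -0.025, 0, 90], [0, 0, -0.075, 0, 93], [0, 0, -0.125, 0, 93], [0, 0, -0.175, 0, 93], [0, 0, -0.225, 0, 93], [0, 0, -0.25, 0, 93], [-0.3125, 0, -0.25, 0, 93], [-0.3125, 0, -0.25, 0, 93], [-0.3125, 0, -0.25, 0, 93], [-0.3125, 0, -0.25, 0, 93], [-0.3125, 0, -0.25, 0, 93], [-0.3125, 0, -0.25, 0, 93], [-0.3125, 0, -0.25, 0, 93], [-0.3125, 0, -0.25, 0, 93]]})

```text
t: 23.52
tcp_pos: [558.3, -315.3, 403.2]
ee_rot: [-179.9, -0.1, 95.6]
contact_force: [-0.1, 0.6, 0.1]
width: 93.1
finger_force: 0.0
```

```bash
python3 - <<'E'
from h import *
t,s=cam.grab_frame("top"),cam.grab_frame("side")
a=cv2.resize(t["img"][165:245,110:460,::-1],None,fx=1.8,fy=1.8); b=cv2.resize(s["img"][110:320,150:430,::-1],None,fx=2,fy=2)
o=np.zeros((a.shape[0]+b.shape[0],a.shape[1],3),np.uint8); o[:a.shape[0]]=a; o[a.shape[0]:,:b.shape[1]]=b; cv2.imwrite("pics/m9.png",o)
E
```

```text
(no output)
```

View pics/m9.png

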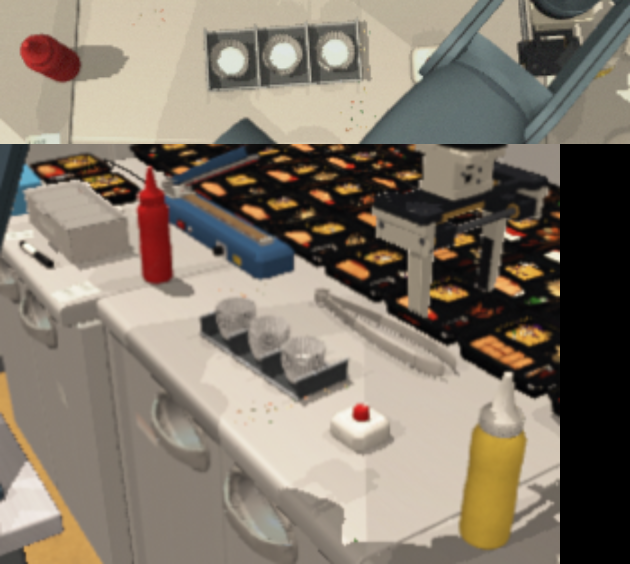

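All three bays hold an upright stack (top crop (232,60), (284,55), (336,50)). The timer stands clear at (360,425), both bottles are in place, and the arm is clear. Handing in.

```bash
python3 -c "
from cell import robot, cam
print(robot.finish_job())"
```

```text
the job is handed in; nothing more can be done
None
```

The job is handed in at about 24 s of the 67 s allowed: each rack bay holds one upright foil-cup stack, the timer stands on bare worktop clear of the rack, and both bottles are standing where they were.

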